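Index the capacitor carousel and seat it on its spring pin

ROBOT

A 7-joint arm with a two-finger parallel gripper is mounted at the origin on a cart in front of the work surface, level with it; the furniture and walls round the work are solid. World frame = base frame: x ahead of the robot, y to its left, z up, the work surface at z = 0. Lengths are in m, angles in rad, forces in N, time in s.
With the tool pointing down it reaches from about 0.4 to 0.875 m from the base axis. Payload 19.3 kg.
Tool frame: the origin (TCP) lies at the very end of the fingers, on their centre line; the grasp point (between the pads) lies 19 mm behind it; z points along the fingers, y is the line along which they close (so a half turn about z gives the same grasp; the last joint's range is limited). The gripper opens to 85 mm and grips with 20 to 120 N. Pads are 22 mm wide; open, the fingers measure 114 mm over their backs; the gripper's body (76 mm by 85 mm) begins 54 mm behind the grasp point. The pads swing forward as they close: fully open they stand 13 mm farther back than shut.
Start: joints at [-0.07, 0.521, -0.036, 1.599, 0.021, 1.021, -0.113], TCP at [0.625, -0, 0.231] pointing down, gripper open.
Joint ranges: [-2.91, 2.91], [-0.3, 2.13], [-1.5, 1.42], [0.17, 2.43], [-1.26, 4.41], [0.16, 1.93], [-2.52, 2.52]. Speed limits (rad/s): [1.89, 1.89, 2.39, 2.39, 3.01, 3.01, 3.01].

INTERFACE

Orientations are given as [roll, pitch, yaw] about the fixed x, y, z axes, in that order (R = Rz(yaw) Ry(pitch) Rx(roll)).
In Python, from workcell import bot gives the robot as it stands. The module is installed in compiled form; this text tells all that it offers.
- The arm moves only by the tool apply_moves, never from a script. Its arguments are lists of equal length, an entry for each row: "claw": the finger opening in m, from 0 to 0.0854; "xyz": the shift along the tool's x, y, z in m, a list of three; "twist": the turn, a rotation vector about the tool's x, y, z in rad, a list of three. A call has 1 to 20 rows; each row shifts and turns the commanded pose from where the row before left it, along the tool's axes as they then stand; what a row does not reach is not made up. A row lasts 1/10 s, in which the tool goes at most 50 mm and 8.59 degrees, less where a joint would pass 70% of its speed; a pose out of reach is approached as far as the arm can. A call with a gripper value outside its range is refused whole. The fingers move at their own pace and stop on an object; "force" is the grip in N (left out, the last holds). Time passes only in rows, so rows that do not move let the fingers close. It gives the time, the measured TCP pose, the force, the opening and the grip force at its end, in the units of the state.
- bot.observe(): the state, without advancing time (a new reading comes with each control period).
- bot.grab_frame(name): name is "scene" or "side" or "wrist"; returns a dict with "img" (384x512x3 uint8, red, green, blue), "vfov" (degrees; the focal length in pixels is half the picture's height over the tangent of half this angle, whatever the lens; pixels are square), "cx", "cy" (the principal point, pixels), "view" (4x4, takes a point from world to camera coordinates). Camera axes: x right, y up, looking along -z (the intrinsics and any distortion apply to the point x, -y, -z); pixel columns grow to the right and rows downward; lengths in m; the calibration is good to about 2 mm. A picture is of the moment at which its call begins. There is no depth.
- bot.job_done(): hands the job in; it is judged then, once.
Trained networks look in the newest picture that a camera, given by its name, has taken for a name from the list of things; names that differ only in an ending like _2 or _b are one class to them, and where a whole thing is asked for, a point or a joint stands for the part that bears it (a point fixed in the world has none). Each returns a list of dicts, best first, with "score" (0 to 1); they miss things now and then, are a little off and sometimes report something else, mostly with a low value. They report only what shows in the picture. A call takes as long as a camera call. They do not tell look-alikes from the thing itself.
- bot.find_in(camera, query): "position" ([x, y, z] in m, in world coordinates, good to about 4 mm: the middle of the surface that is visible of it).
The state is a dict: "clock": time; "qpos": joint angles; "qd": joint speeds; "joint_efforts": joint torques, N m; "position": TCP position; "tool_rot": TCP orientation; "force": force on the tool from outside, world axes, zero at the start; "moment": the same for the moment, N m; "grip_width": finger opening in m; "finger_force": force on a finger pad.
Only numpy, scipy, OpenCV 4.12 (cv2) and the standard library are available. Lean on these libraries where they do the work, as an engineer would, in place of code of your own. Each camera call takes 0.05 s, during which the arm holds its last target. There are 200 camera calls.

TASK

Turn the capacitor carousel counter-clockwise (seen from above) by pushing one of its upright posts, until the index pin drops into the notch of the ring and stops it; then keep leaning on the post with about 10 N for a good second to take up the play, never loading the pin with more than 15 N. Let go and leave the carousel indexed, with the three capacitors standing in their nests and the screwdriver, counter and solder spool where they are.

Things in the scene. Friction and masses are not known exactly. Their poses are not given: they have to be found in the camera images.
- carousel (a joint): Angle turned since the start, rad, counter-clockwise from above (0 at the start). The notch starts 0.7 to 1.3 rad clockwise of the foot's x axis. The pin drops in when the notch is somewhere from about -0.36 to +0.23 rad from that axis; then it turns on freely about 0.1 rad until the notch's wall meets the pin. Turns easily (1 to 2.5 N at a post), stays where it is left, hardly coasts if slow.
- foot: Round cast foot, 156 mm across, fixed on the worktop. Origin on the carousel's axis at worktop height; z is the axis of turning. A grey index head (78 mm wide, 42 mm high, 117 to 180 mm from the axis, on the side away from the robot) is clamped to it, -0.28 to +0.28 rad from the foot's x axis; that angle is not measured: find it by feel.
- index_pin (a joint): Spring pin, 10 mm thick, round nose, sliding in the index head towards the axis, m: about 0 while it rides on the ring, 0.009 when fully in the notch. Spring force 2 to 4 N; it takes 0.1 to 0.2 s to drop in. The head is sprung sideways: the carousel yields about 1.3 mm at the ring for 10 N on the pin and springs back when let go. A push of 10 N on a post loads the pin with about 7 to 8 N.
- hub (a point): Top of the nut at the carousel's centre, 48 mm above the worktop, on its axis.
- post_a (a point): Centre of the top of a round upright steel push post, 14 mm in diameter, from 36 to 72 mm above the worktop, 84 mm from the carousel's axis, fixed to the carousel, 235 degrees counter-clockwise from the notch. It starts and ends on the side towards the robot.
- post_b (a point): A post like post_a, 355 degrees counter-clockwise from the notch.
- post_c (a point): A post like post_a, 115 degrees counter-clockwise from the notch.
- nest_0 (a point): Floor centre of the black ring nest (inner diameter 33 mm, 10 mm high) of capacitor 0 on the carousel, 45 mm from the axis.
- nest_1 (a point): The same for capacitor 1.
- nest_2 (a point): The same for the small capacitor 2 (inner diameter 25 mm).
- capacitor_0_mid (a point): Middle of a black capacitor, 30 mm across and 50 mm tall, standing loose in nest 0; its top is 86 mm above the worktop.
- capacitor_1_mid (a point): Middle of the other black capacitor of that size, in nest 1.
- capacitor_2_mid (a point): Middle of the small black capacitor, 22 mm across and 42 mm tall, in nest 2.
- screwdriver: Loose flat-blade screwdriver with a yellow handle, 168 mm long, lying to the left of the carousel. Bystander.
- counter: Loose white round tally counter, 45 mm across, 28 mm high, beyond the carousel on the right. Bystander.
- spool: Loose solder spool, 58 mm across, 52 mm high, on the right. Bystander.
- notch (a point): Middle of the only notch, 22 mm wide, in the rim of the dark index ring (210 mm across, 16 to 28 mm above the worktop) under the aluminium disc (192 mm across, top 36 mm up); 105 mm from the axis, turns with the carousel. A black radial line on the disc's edge points at it.
Not all that is in view belongs to the job. Leave any green look-alike of the part that bears capacitor_1_mid alone.

How it is judged:
On the way:
1. the pin is in the notch and the carousel is leaned against it, loading the pin with 5 to 12 N, for 0.8 s (value of joint index_pin above 0.006 m and contact force between index_pin and carousel between 5 and 12 N), for 0.8 s.
At the end, for the whole second after the job is handed in: The index pin is in the notch (at least 6 mm of its 9 mm), the carousel is at rest, and each capacitor stands upright (within 0.15 rad) in its nest (within 6 mm of its centre) (value of joint index_pin above 0.006 m and velocity of joint carousel between -0.05 and 0.05 rad/s and horizontal distance between capacitor_0_mid and nest_0 below 0.006 m and angle between each of capacitor_0_mid, capacitor_1_mid, capacitor_2_mid's own z axis and vertical below 0.15 rad and horizontal distance between capacitor_1_mid and nest_1 below 0.006 m and horizontal distance between capacitor_2_mid and nest_2 below 0.006 m); the robot touches nothing.
It fails at once if the index pin, in the notch, is loaded with more than 15 N (value of joint index_pin above 0.004 m and contact force between index_pin and carousel above 15 N).
It fails at once if a bystander (screwdriver, counter, spool) is moved by more than 25 mm (distance of any of screwdriver, counter, spool from where it was at the start of the episode above 0.025 m).
It also fails if it takes over 54 s, if anything falls off the work surface, if the arm or the gripper's body presses on something with over 40 N, if the wrist force passes 120 N, or if a joint passes its speed limit or range.

## Working session

There is one attempt and no reset: what is moved stays moved. The work goes in short steps, Python scripts to look and compute and a tool call to move; the robot and the scene stay as the last step left them, time stands still between calls to the robot, and variables do not carry over. Pictures are saved under pics/ and viewed, at most 10 in all, crops included, and the job is handed in when it is done.

Besides the shell and the picture viewer there is one more tool, called as a command line: name --argument value ..., lists and objects as JSON in quotes. apply_moves: Moves the arm, as the interface text tells. Its arguments: {"type":"object","properties":{"claw":{"type":"array"},"xyz":{"type":"array"},"twist":{"type":"array"},"force":{"type":"number"}},"required":["claw","xyz","twist"]}

```bash
mkdir -p pics
cat > h.py <<'E'
from workcell import bot
import numpy as np, cv2
def save(n,f,crop=None,s=1):
    im=f["img"][...,::-1]
    if crop: x0,y0,x1,y1=crop; im=im[y0:y1,x0:x1]
    cv2.imwrite("pics/"+n,cv2.resize(im,None,fx=s,fy=s,interpolation=cv2.INTER_CUBIC))
def foc(f): return f["img"].shape[0]/2/np.tan(np.radians(f["vfov"])/2)
def proj(f,p):
    c=f["view"]@np.append(p,1); k=foc(f)
    return np.array([f["cx"]+k*c[0]/-c[2], f["cy"]-k*c[1]/-c[2]])
def ray(f,u,v,z):
    k=foc(f); d=np.array([(u-f["cx"])/k,-(v-f["cy"])/k,-1]); R=f["view"][:3,:3]; t=f["view"][:3,3]
    o=-R.T@t; w=R.T@d; return o+w*(z-o[2])/w[2]
E
python3 - <<'E'
from h import *
f=bot.grab_frame("scene"); save("s1.png",f,s=1.5)
print({k:f[k] for k in f if k!="img"})
for q in ["hub","post_a","notch","foot","nest_0","capacitor_0_mid","capacitor_2_mid","screwdriver","counter","spool"]:
    for r in bot.find_in("scene",q): print(q,round(r["score"],2),np.round(r["position"],3),np.round(proj(f,r["position"])))
s=bot.observe(); print({k:np.round(v,3) for k,v in s.items()})
E
```

```text
{'vfov': 55.49800448577048, 'cx': 255.66231013944298, 'cy': 193.94566972991564, 'view': array([[ 0.80750957, -0.58957397,  0.01818881, -0.46252037],
       [ 0.33076425,  0.47813196,  0.81362451, -0.26525702],
       [-0.48838848, -0.65099337,  0.58110612, -0.79047335],
       [ 0.        ,  0.        ,  0.        ,  1.        ]])}
hub 0.69 [0.536 0.032 0.035] [239. 209.]
post_a 0.67 [0.536 0.024 0.037] [241. 210.]
notch 0.7 [0.534 0.024 0.035] [240. 211.]
nest_0 0.62 [0.533 0.028 0.03 ] [239. 212.]
capacitor_0_mid 0.54 [0.598 0.042 0.073] [255. 190.]
capacitor_0_mid 0.19 [0.536 0.03  0.034] [239. 210.]
capacitor_2_mid 0.62 [0.523 0.02  0.066] [237. 204.]
screwdriver 0.59 [0.419 0.289 0.015] [164. 187.]
counter 0.51 [0.535 0.09  0.073] [228. 189.]
spool 0.92 [ 0.431 -0.31   0.054] [289. 302.]
spool 0.42 [0.524 0.014 0.062] [239. 206.]
{'clock': np.float64(0.55), 'qpos': array([-0.07 ,  0.521, -0.036,  1.6  ,  0.021,  1.021, -0.113]), 'qd': array([-0.   , -0.001, -0.   ,  0.   ,  0.001, -0.   ,  0.002]), 'joint_efforts': array([ 0.0000e+00, -9.2640e+01,  1.9780e+00, -3.7011e+01,  1.8000e-02,
        2.0000e-03, -0.0000e+00]), 'position': array([ 0.625, -0.   ,  0.231]), 'tool_rot': array([-3.142,  0.   ,  1.571]), 'force': array([ 0.492,  0.107, -0.121]), 'moment': array([-0.036,  0.007,  0.044]), 'finger_force': np.float64(0.0), 'grip_width': np.float64(0.085)}
```

View pics/s1.png

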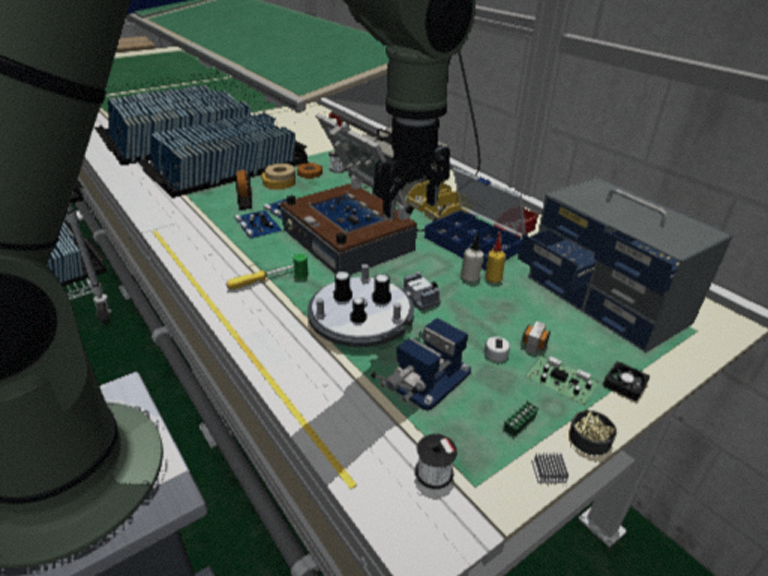

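The scene view shows the carousel at about (240,205) native. The three black capacitors are at (228,187), (254,192) and (239,205). The posts are at about (213,201), (243,177) and (265,205), and the grey index head is at (282,194). The green look-alike capacitor is at (200,177), near the screwdriver.

Run:
```python
from h import *
f=bot.grab_frame("scene"); save("s2.png",f,(195,165,305,235),7)
for n,(u,v,z) in dict(p1=(213,201,.072),p2=(243,177,.072),p3=(265,204,.072),disc=(240,207,.036)).items(): print(n,np.round(ray(f,u,v,z),3))
for c in ["side","wrist"]:
    f=bot.grab_frame(c); save(c+"1.png",f,s=1.5); print(c,f["vfov"],f["cx"],f["cy"],np.round(f["view"],3).tolist())
    for q in ["hub","post_a","notch","capacitor_0_mid","foot"]:
        for r in bot.find_in(c,q): print(q,round(r["score"],2),np.round(r["position"],3),np.round(proj(f,r["position"])))
```

```text
p1 [0.471 0.065 0.072]
p2 [0.61  0.119 0.072]
p3 [ 0.582 -0.029  0.072]
disc [0.544 0.038 0.036]
side 45.73515865600982 251.96791511390572 192.19837481846932 [[0.826, -0.564, -0.006, -0.476], [0.407, 0.588, 0.699, -0.287], [-0.39, -0.58, 0.715, -0.942], [0.0, 0.0, 0.0, 1.0]]
hub 0.63 [0.539 0.029 0.035] [233. 203.]
hub 0.36 [ 0.436 -0.314  0.046] [283. 325.]
post_a 0.94 [0.535 0.028 0.038] [232. 203.]
notch 0.95 [0.539 0.033 0.037] [232. 201.]
capacitor_0_mid 0.78 [0.591 0.038 0.077] [248. 181.]
foot 0.58 [0.536 0.028 0.037] [232. 203.]
wrist 58.458154042897 256.7337388486043 194.97331277257192 [[1.0, -0.0, -0.001, -0.626], [-0.0, 0.95, -0.313, 0.04], [0.001, 0.313, 0.95, -0.381], [0.0, 0.0, 0.0, 1.0]]
hub 0.96 [0.554 0.067 0.035] [181.  98.]
post_a 0.64 [0.561 0.067 0.036] [189.  98.]
notch 0.93 [0.56  0.062 0.037] [188. 103.]
```

View pics/s2.png

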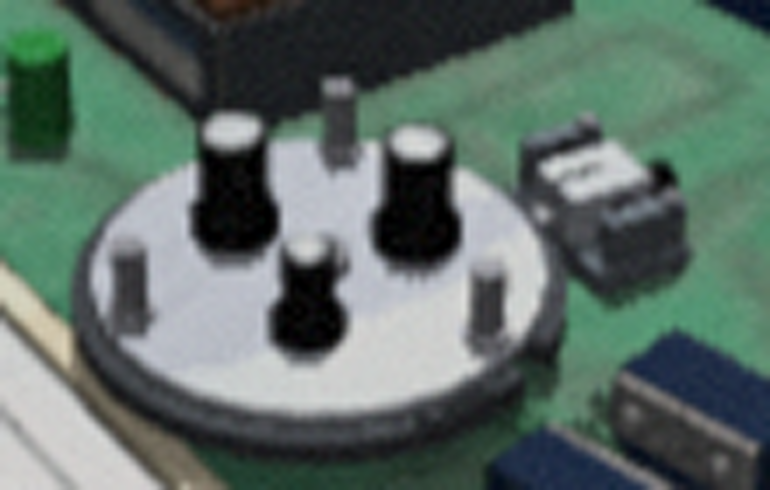

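View pics/wrist1.png

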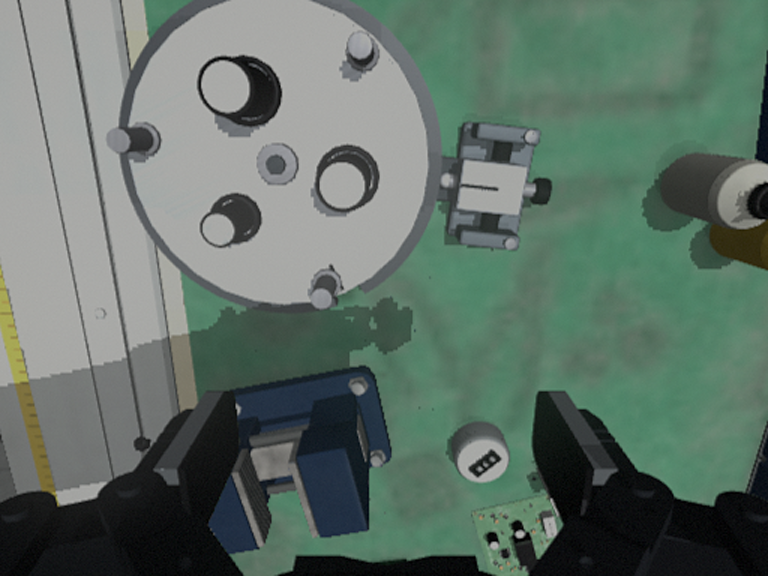

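View pics/side1.png

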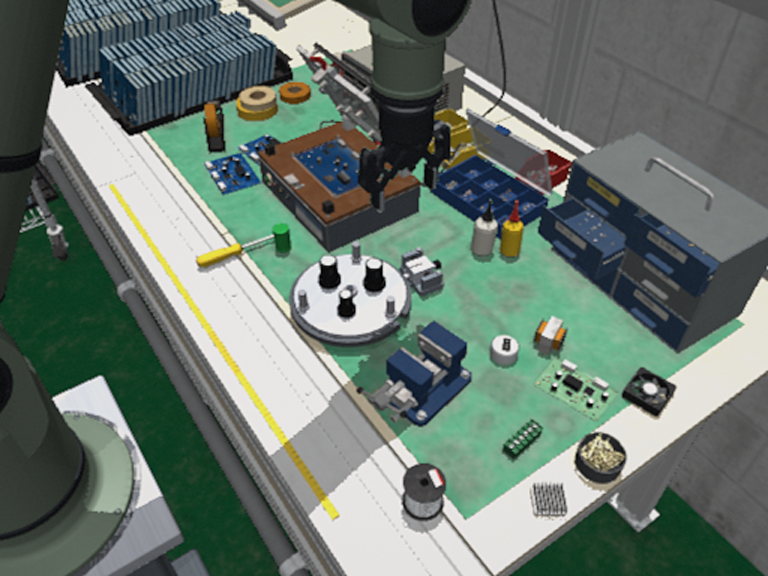

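The wrist view shows the carousel hub at (185,109) native. post_a is at the left (79,92), on the robot's side. post_b is at the bottom (215,195), with the notch beside it at about (245,194). post_c is at the upper right (240,32). The index head is on the right at (330,122) and the vise is below at (200,300). The things that could be mistaken for my target are the three posts (79,92), (215,195) and (240,32). I choose (79,92) because it is the one facing the robot, 235° counter-clockwise from the notch. The green capacitor is not in this view.

Run:
```python
from h import *
F={c:bot.grab_frame(c) for c in ["scene","side","wrist"]}
P={"scene":dict(hub=(195+338/7,165+245/7,.048),a=(195+130/7,165+245/7,.072),c=(195+338/7,165+85/7,.072),b=(195+490/7,165+267/7,.072)),
"side":dict(hub=(351/1.5,292/1.5,.048),a=(302/1.5,294/1.5,.072),c=(356/1.5,246/1.5,.072),b=(391/1.5,295/1.5,.072),),
"wrist":dict(hub=(277/1.5,163/1.5,.048),a=(118/1.5,138/1.5,.072),c=(360/1.5,47/1.5,.072),b=(322/1.5,296/1.5,.072),vise=(340/1.5,400/1.5,.06),vise2=(200/1.5,410/1.5,.06),head=(460/1.5,186/1.5,.042),notch=(368/1.5,292/1.5,.028),counter=(480/1.5,450/1.5,.028))}
for c in P:
  h=ray(F[c],*P[c]["hub"])
  for n,a in P[c].items():
    p=ray(F[c],*a); d=p-h; print(c,n,np.round(p,3),"r",round(np.hypot(d[0],d[1]),3),"ang",round(np.degrees(np.arctan2(d[1],d[0])),1))
```

```text
scene hub [0.562 0.048 0.048] r 0.0 ang 0.0
scene a [0.475 0.068 0.072] r 0.089 ang 166.6
scene c [0.61  0.118 0.072] r 0.086 ang 55.4
scene b [ 0.585 -0.026  0.072] r 0.077 ang -72.6
side hub [0.55  0.041 0.048] r 0.0 ang 0.0
side a [0.47  0.062 0.072] r 0.083 ang 164.9
side c [0.606 0.11  0.072] r 0.089 ang 51.1
side b [ 0.588 -0.022  0.072] r 0.073 ang -58.9
wrist hub [0.559 0.058 0.048] r 0.0 ang 0.0
wrist a [0.475 0.073 0.072] r 0.085 ang 169.5
wrist c [0.612 0.12  0.072] r 0.082 ang 49.3
wrist b [ 0.586 -0.021  0.072] r 0.083 ang -70.7
wrist vise [ 0.594 -0.1    0.06 ] r 0.162 ang -77.4
wrist vise2 [ 0.497 -0.108  0.06 ] r 0.177 ang -110.5
wrist head [0.673 0.043 0.042] r 0.115 ang -7.3
wrist notch [ 0.613 -0.032  0.028] r 0.105 ang -58.9
wrist counter [ 0.7   -0.163  0.028] r 0.262 ang -57.4
```

apply_moves --claw '[0,0,0,0,0,0,0,0,0,0,0,0,0,0,0,0,0,0,0,0]' --xyz '[[0.014,-0.018,0],[0.014,-0.018,0],[0.014,-0.018,0],[0.014,-0.018,0],[0.014,-0.018,0],[0.014,-0.018,0],[0.014,-0.018,0],[0.016,-0.019,0],[0,0,0],[0,0,0],[0,0,0],[0,0,0],[0,0,0],[0,0,0],[0,0,0],[0,0,0],[0,0,0],[0,0,0],[0,0,0],[0,0,0]]' --twist '[[0,0,0],[0,0,0],[0,0,0],[0,0,0],[0,0,0],[0,0,0],[0,0,0],[0,0,0],[0,0,0.146],[0,0,0.146],[0,0,0.146],[0,0,0.146],[0,0,0.146],[0,0,0.146],[0,0,0.146],[0,0,0.146],[0,0,0.146],[0,0,0.146],[0,0,0.146],[0,0,0.146]]' --force 60

```text
clock: 3.35
position: [0.48, 0.114, 0.2314]
tool_rot: [-3.141, -0.0, -0.187]
force: [-0.1, -0.6, 0.2]
grip_width: 0.0001
finger_force: 0.0
```

Run:
```python
from h import *
f=bot.grab_frame("wrist"); save("w2.png",f,s=1.2)
o=-f["view"][:3,:3].T@f["view"][:3,3]; print(o, proj(f,[0.475,0.072,0.072]),proj(f,[0.558,0.057,0.048]),proj(f,[0.48,0.114,0.2314]),proj(f,[0.48,0.114,0.05]))
```

```text
[0.56016843 0.09952336 0.37398233] [304.41793544 172.27230017] [304.22840255  74.232858  ] [258.6064222  263.99449906] [257.85642972 169.45119947]
```

View pics/w2.png

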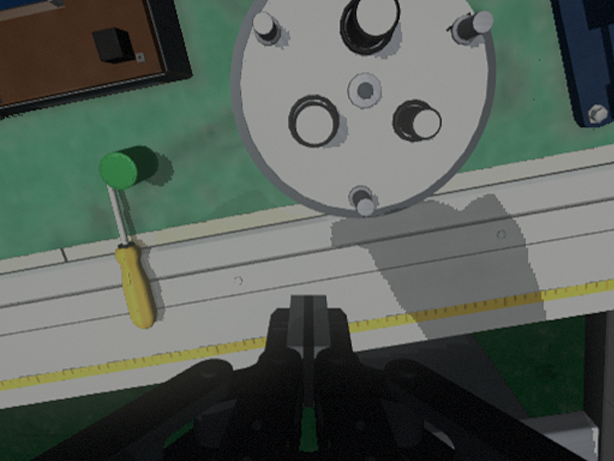

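The wrist view shows post_a's top at (305,173) native and the hub at (304,75). Both match my estimates within 1 px. The closed fingers sit behind the post and clear of the capacitors, so I descend.

apply_moves --claw '[0,0,0,0,0,0,0,0]' --xyz '[[0,0,0.025],[0,0,0.03],[0,0,0.03],[0,0,0.03],[0,0,0.03],[0,0,0.024],[0,0,0.01],[0,0,0]]' --twist '[[0,0,0],[0,0,0],[0,0,0],[0,0,0],[0,0,0],[0,0,0],[0,0,0],[0,0,0]]'

```text
clock: 4.2
position: [0.4795, 0.1138, 0.0516]
tool_rot: [3.141, 0.002, -0.18]
force: [0.1, -0.6, 0.6]
grip_width: -0.0001
finger_force: 0.0
```

apply_moves --claw '[0,0,0,0,0,0,0,0,0]' --xyz '[[0,0.004,0],[0,0.005,0],[0,0.005,0],[0,0.003,0],[0,0.002,0],[0,0.002,0],[0,0.002,0],[0,0.001,0],[0,0,0]]' --twist '[[0,0,0],[0,0,0],[0,0,0],[0,0,0],[0,0,0],[0,0,0],[0,0,0],[0,0,0],[0,0,0]]'

```text
clock: 5.1
position: [0.4757, 0.0906, 0.0523]
tool_rot: [-3.141, -0.0, -0.181]
force: [0.1, 1.4, 0.1]
grip_width: -0.0001
finger_force: 0.9
```

apply_moves --claw '[0,0,0,0,0,0,0,0,0,0,0,0]' --xyz '[[-0.0004,0.0018,0],[-0.0007,0.0035,0],[-0.0007,0.0035,0],[-0.0007,0.0035,0],[-0.0007,0.0035,0],[-0.0007,0.0035,0],[-0.0007,0.0035,0],[-0.0007,0.0035,0],[-0.0007,0.0035,0],[-0.0007,0.0035,0],[-0.0004,0.0018,0],[0,0,0]]' --twist '[[0,0,-0.02],[0,0,-0.04],[0,0,-0.04],[0,0,-0.04],[0,0,-0.04],[0,0,-0.04],[0,0,-0.04],[0,0,-0.04],[0,0,-0.04],[0,0,-0.04],[0,0,-0.02],[0,0,0]]'

```text
clock: 6.3
position: [0.4686, 0.0551, 0.0523]
tool_rot: [3.141, 0.0, 0.219]
force: [0.1, -0.0, -0.7]
grip_width: -0.0001
finger_force: 0.0
```

Run:
```python
from h import *
f=bot.grab_frame("side"); save("s3.png",f,(170,130,320,240),5)
c=np.array([.558,.057]); p=bot.observe()["position"]; d=p[:2]-c; r=np.hypot(*d); print(r,np.degrees(np.arctan2(d[1],d[0])),p,bot.observe()["tool_rot"])
```

```text
0.08946379768256127 -178.8588305067838 [0.46855395 0.05521825 0.05228217] [3.14145045e+00 1.69514966e-04 2.17924044e-01]
```

View pics/s3.png

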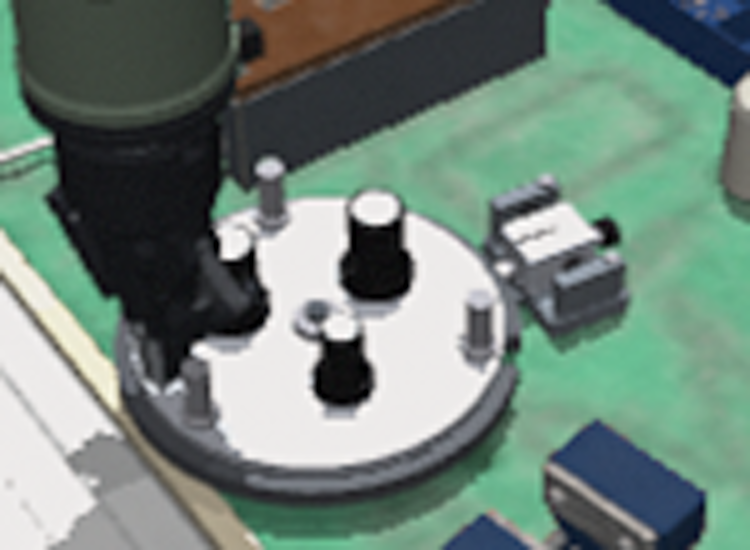

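The side view shows the finger behind post_a at (199,366 in the crop). All capacitors are standing. The notch is at (513,342), heading for the pin at (503,268).

apply_moves --claw '[0,0,0,0,0,0,0,0,0,0,0,0,0,0,0]' --xyz '[[-0.0004,0.0018,0],[-0.0007,0.0035,0],[-0.0007,0.0035,0],[-0.0007,0.0035,0],[-0.0007,0.0035,0],[-0.0007,0.0035,0],[-0.0007,0.0035,0],[-0.0007,0.0035,0],[-0.0007,0.0035,0],[-0.0004,0.0018,0],[-0.0002,0.0009,0],[-0.0002,0.0009,0],[-0.0002,0.0009,0],[-0.0002,0.0009,0],[-0.0002,0.0009,0]]' --twist '[[0,0,-0.02],[0,0,-0.04],[0,0,-0.04],[0,0,-0.04],[0,0,-0.04],[0,0,-0.04],[0,0,-0.04],[0,0,-0.04],[0,0,-0.04],[0,0,-0.02],[0,0,-0.01],[0,0,-0.01],[0,0,-0.01],[0,0,-0.01],[0,0,-0.01]]'

```text
clock: 7.85
position: [0.4761, 0.0197, 0.0523]
tool_rot: [-3.142, 0.0, 0.63]
force: [-0.4, 1.6, -1.2]
grip_width: -0.0002
finger_force: 1.1
```

apply_moves --claw '[0,0,0,0,0,0,0,0,0,0,0,0]' --xyz '[[-0.0002,0.0009,0],[-0.0002,0.0009,0],[-0.0002,0.0009,0],[-0.0002,0.0009,0],[-0.0002,0.0009,0],[-0.0002,0.0009,0],[-0.0002,0.0009,0],[-0.0002,0.0009,0],[-0.0002,0.0009,0],[-0.0002,0.0009,0],[-0.0002,0.0009,0],[-0.0002,0.0009,0]]' --twist '[[0,0,-0.01],[0,0,-0.01],[0,0,-0.01],[0,0,-0.01],[0,0,-0.01],[0,0,-0.01],[0,0,-0.01],[0,0,-0.01],[0,0,-0.01],[0,0,-0.01],[0,0,-0.01],[0,0,-0.01]]'

```text
clock: 9.05
position: [0.4811, 0.0095, 0.0523]
tool_rot: [3.141, 0.0, 0.749]
force: [0.2, -0.2, -0.0]
grip_width: 0.0
finger_force: 0.0
```

Run:
```python
from h import *
f=bot.grab_frame("side"); save("s4.png",f,(200,150,320,240),6)
```

```text
(no output)
```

View pics/s4.png

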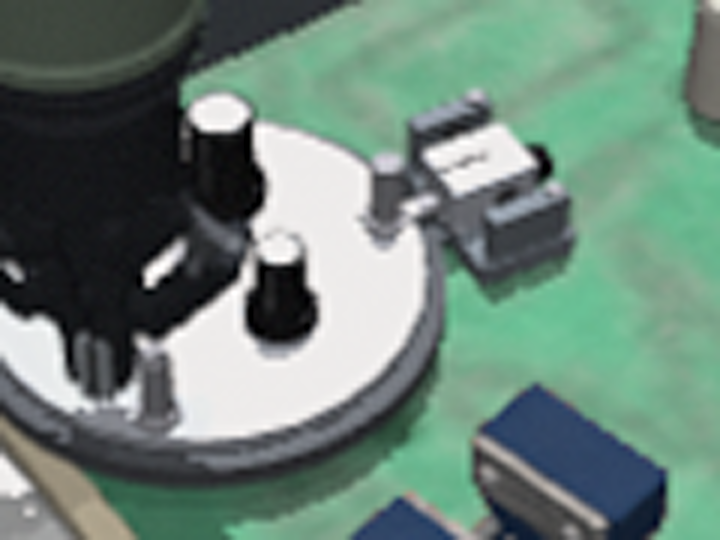

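The side view shows post_b at (385,200 in the crop) almost at the pin (420,205). The finger is a millimetre or two behind post_a, and the capacitors are upright. I now creep forward.

apply_moves --claw '[0,0,0,0,0,0]' --xyz '[[-0.0001,0.0005,0],[-0.0001,0.0005,0],[-0.0001,0.0005,0],[-0.0001,0.0005,0],[-0.0001,0.0005,0],[-0.0001,0.0005,0]]' --twist '[[0,0,-0.005],[0,0,-0.005],[0,0,-0.005],[0,0,-0.005],[0,0,-0.005],[0,0,-0.005]]'

```text
clock: 9.7
position: [0.4827, 0.0072, 0.0523]
tool_rot: [-3.142, 0.0, 0.779]
force: [-0.5, 0.3, 0.5]
grip_width: 0.0003
finger_force: 0.6
```

apply_moves --claw '[0,0,0,0,0]' --xyz '[[-0.0001,0.0005,0],[-0.0001,0.0005,0],[-0.0001,0.0005,0],[-0.0001,0.0005,0],[-0.0001,0.0005,0]]' --twist '[[0,0,-0.005],[0,0,-0.005],[0,0,-0.005],[0,0,-0.005],[0,0,-0.005]]'

```text
clock: 10.2
position: [0.4841, 0.0051, 0.0523]
tool_rot: [3.142, -0.0, 0.804]
force: [-0.8, 1.4, -0.4]
grip_width: -0.0001
finger_force: 0.6
```

apply_moves --claw '[0,0,0,0,0]' --xyz '[[-0.0001,0.0005,0],[-0.0001,0.0005,0],[-0.0001,0.0005,0],[-0.0001,0.0005,0],[-0.0001,0.0005,0]]' --twist '[[0,0,-0.005],[0,0,-0.005],[0,0,-0.005],[0,0,-0.005],[0,0,-0.005]]'

```text
clock: 10.7
position: [0.4856, 0.003, 0.0523]
tool_rot: [3.142, -0.0, 0.829]
force: [0.2, 1.5, -0.4]
grip_width: 0.0003
finger_force: 0.6
```

apply_moves --claw '[0,0,0,0,0]' --xyz '[[-0.0001,0.0005,0],[-0.0001,0.0005,0],[-0.0001,0.0005,0],[-0.0001,0.0005,0],[-0.0001,0.0005,0]]' --twist '[[0,0,-0.005],[0,0,-0.005],[0,0,-0.005],[0,0,-0.005],[0,0,-0.005]]'

```text
clock: 11.2
position: [0.4871, 0.0009, 0.0523]
tool_rot: [-3.142, 0.0, 0.854]
force: [-0.8, 1.9, -1.0]
grip_width: 0.0003
finger_force: 0.6
```

apply_moves --claw '[0,0,0,0,0]' --xyz '[[-0.0001,0.0005,0],[-0.0001,0.0005,0],[-0.0001,0.0005,0],[-0.0001,0.0005,0],[-0.0001,0.0005,0]]' --twist '[[0,0,-0.005],[0,0,-0.005],[0,0,-0.005],[0,0,-0.005],[0,0,-0.005]]'

```text
clock: 11.7
position: [0.4882, -0.0006, 0.0522]
tool_rot: [-3.141, 0.0, 0.88]
force: [-4.4, 5.5, 1.6]
grip_width: -0.0003
finger_force: 3.9
```

apply_moves --claw '[0,0]' --xyz '[[0,0,0],[0,0,0]]' --twist '[[0,0,0],[0,0,0]]'

```text
clock: 11.9
position: [0.4882, -0.0006, 0.0522]
tool_rot: [-3.141, 0.0, 0.88]
force: [-4.3, 5.7, 2.5]
grip_width: -0.0
finger_force: 3.4
```

apply_moves --claw '[0,0]' --xyz '[[0,0.0003,0],[0,0,0]]' --twist '[[0,0,0],[0,0,0]]'

```text
clock: 12.1
position: [0.4883, -0.0007, 0.0522]
tool_rot: [-3.14, 0.0, 0.88]
force: [-4.9, 6.8, 3.5]
grip_width: 0.0003
finger_force: 3.9
```

apply_moves --claw '[0,0]' --xyz '[[0,0.0004,0],[0,0,0]]' --twist '[[0,0,0],[0,0,0]]'

```text
clock: 12.3
position: [0.4884, -0.0008, 0.0522]
tool_rot: [-3.14, 0.001, 0.88]
force: [-5.2, 7.8, 3.3]
grip_width: 0.0
finger_force: 4.6
```

Run:
```python
from h import *
f=bot.grab_frame("side"); save("s5.png",f,(200,150,320,240),6)
s=bot.observe(); print(s["clock"],s["force"],s["moment"])
```

```text
12.35 [-5.77769285  6.31329281  3.58114861] [1.43790237 1.12692034 0.07254188]
```

View pics/s5.png

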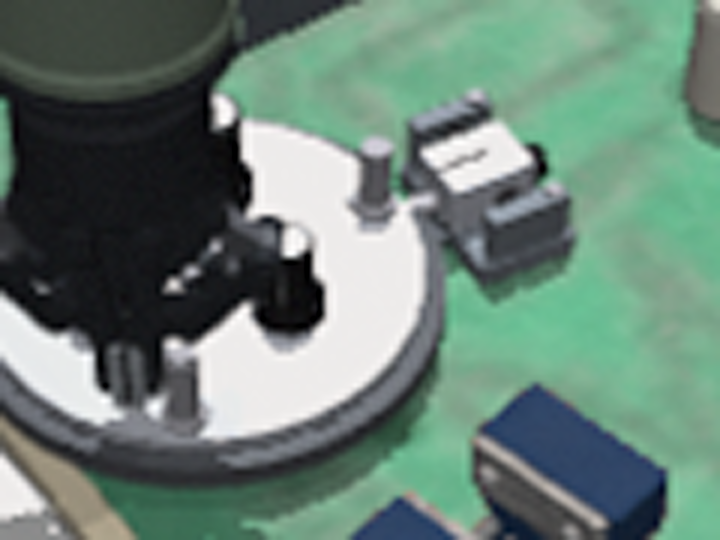

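The side view shows post_a against the finger at (180,380 in the crop). post_b is 5° short of the pin, as it should be with the notch at the pin, and the visible small capacitor stands upright. The push is about 9 N, so I add a little and hold.

apply_moves --claw '[0,0,0,0,0,0,0,0,0,0,0,0]' --xyz '[[0,0.0003,0],[0,0,0],[0,0,0],[0,0,0],[0,0,0],[0,0,0],[0,0,0],[0,0,0],[0,0,0],[0,0,0],[0,0,0],[0,0,0]]' --twist '[[0,0,0],[0,0,0],[0,0,0],[0,0,0],[0,0,0],[0,0,0],[0,0,0],[0,0,0],[0,0,0],[0,0,0],[0,0,0],[0,0,0]]'

```text
clock: 13.55
position: [0.4885, -0.0009, 0.0521]
tool_rot: [-3.14, 0.001, 0.88]
force: [-7.1, 7.8, 3.5]
grip_width: -0.0001
finger_force: 5.1
```

apply_moves --claw '[0,0,0,0,0,0,0,0,0,0,0,0,0,0,0,0,0,0]' --xyz '[[0,0,0],[0,0,0],[0,0,0],[0,0,0],[0,-0.0005,0],[0,-0.0005,0],[0,-0.001,0],[-0.001,-0.002,0],[-0.001,-0.003,0],[-0.001,-0.004,0],[-0.001,-0.004,0],[0,0,-0.01],[0,0,-0.02],[0,0,-0.03],[0,0,-0.03],[0,0,-0.03],[0,0,-0.02],[0,0,0]]' --twist '[[0,0,0],[0,0,0],[0,0,0],[0,0,0],[0,0,0],[0,0,0],[0,0,0],[0,0,0],[0,0,0],[0,0,0],[0,0,0],[0,0,0],[0,0,0],[0,0,0],[0,0,0],[0,0,0],[0,0,0],[0,0,0]]'

```text
clock: 15.35
position: [0.4765, 0.0048, 0.1954]
tool_rot: [3.138, -0.003, 0.878]
force: [0.4, -0.2, -0.7]
grip_width: -0.0001
finger_force: 0.0
```

Run:
```python
from h import *
f=bot.grab_frame("wrist"); save("w6.png",f,s=1.2)
f=bot.grab_frame("side"); save("s6.png",f,(180,130,320,240),5)
print(bot.observe()["force"])
```

```text
[-0.50326091  0.33941875 -0.12533902]
```

View pics/w6.png

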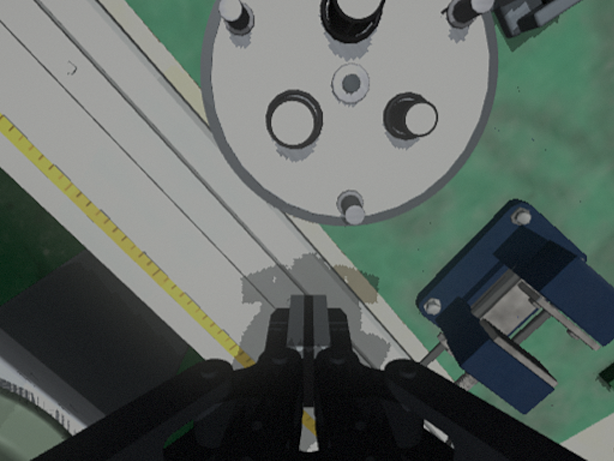

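View pics/s6.png

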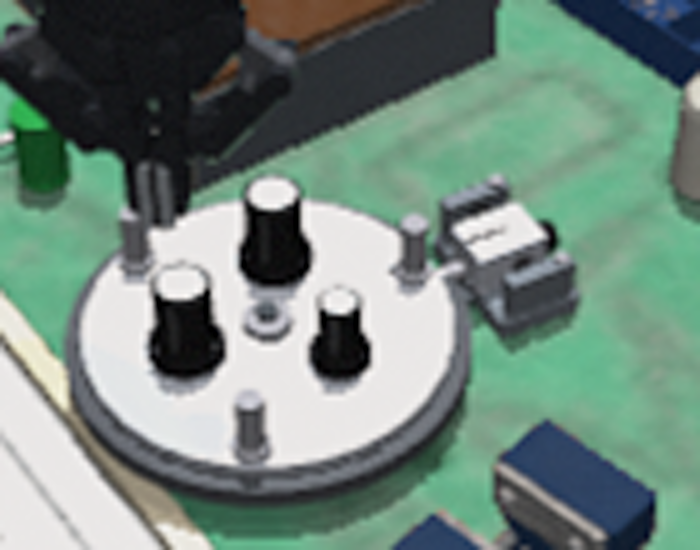

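Both views show the three capacitors upright in their nests and the gripper clear. The notch is at the pin, at about (455,270) in the side crop. I hand in.

```bash
python3 -c "
from workcell import bot
print(bot.job_done())"
```

```text
the job is handed in; nothing more can be done
None
```

I turned the carousel until it stopped against the index pin, leaned on it with about 10 N for about 1.6 s, let go, and handed the job in; the final pictures show the three capacitors standing in their nests. The hand-in gave no verdict, and the pin's position and load were inferred from the stop angle and push force, not read directly.

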